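Stand the sample containers in their nests

TASK

Four red-topped sample containers stand about among four white nests on the lab bench: a wide jar, a slim tube, a square bottle and an oblong slide box. Stand each one upright in the nest whose recess matches its shape and size, resting fully down on the recess floor, and let go of it. Do not tip any container over on the way, and leave the box of pipette tips and the wash bottle where they are.

Things in the scene. Friction and masses are not known exactly. Their poses are not given: they have to be found in the camera images.
- jar_mid (a point): Wide round specimen jar, white with a paper label and a red screw cap: body 56 mm across, cap (top 20 mm) 58 mm across, 72 mm high, about 0.12 kg. The point is on its axis, half-way up (36 mm above its underside); z up.
- tube_mid (a point): Slim flat-bottomed round sample tube, white with a paper label and a red screw cap, standing on end: body 29 mm across, cap (top 20 mm) 31 mm across, 90 mm high, about 0.05 kg. The point is on its axis, half-way up (45 mm above its underside); z up.
- bottle_mid (a point): Square bottle, white with a paper label: body 48 x 48 mm and 62 mm high, above it a narrower neck and round red cap 34 mm across (cap from 67 to 85 mm above the underside), 85 mm high over all, about 0.14 kg. The point is on its axis, half-way up (42.5 mm above its underside), so on the square body; x and y are square to its sides, z up.
- slidebox_mid (a point): Oblong box for microscope slides, white with a paper label and a flush red lid (top 14 mm), shut and solid: 80 mm long (its x), 30 mm wide (its y), 60 mm high, about 0.10 kg. The point is at its centre, 30 mm above its underside; z up.
- nest_jar_floor (a point): Centre of the nest for the jar: white square block 92 x 92 mm with the larger round recess, 74 mm across. Fixed to the bench, 17 mm high over all; the recess is 12 mm deep, its floor (dark grey, 5 mm above the bench) is the point listed; z up.
- nest_tube_floor (a point): Centre of the nest for the tube: white square block 66 x 66 mm with the smaller round recess, 47 mm across. Fixed to the bench, 17 mm high over all; the recess is 12 mm deep, its floor (dark grey, 5 mm above the bench) is the point listed; z up.
- nest_bottle_floor (a point): Centre of the nest for the square bottle: white square block 82 x 82 mm with a square recess 63 x 63 mm, sides along x and y. Fixed to the bench, 17 mm high over all; the recess is 12 mm deep, its floor (dark grey, 5 mm above the bench) is the point listed; z up.
- nest_slidebox_floor (a point): Centre of the nest for the slide box: white oblong block 114 x 64 mm with an oblong recess 96 mm long (along x) and 46 mm wide (along y). Fixed to the bench, 17 mm high over all; the recess is 12 mm deep, its floor (dark grey, 5 mm above the bench) is the point listed; z up.
- tipbox_mid (a point): Bystander: grey box filled with yellow pipette tips, 85 x 120 x 53 mm, loose; the point is 22.5 mm above its underside. Leave it alone.
- washbottle_mid (a point): Bystander: white wash bottle with a blue cap and a bent spout, 68 mm across and 178 mm high, loose; the point is on its axis 70 mm above its underside. Leave it alone.

How it is judged:
By the outcome, as a careful person would: the job done as asked, in the order asked, and still so for the second after the job is handed in, with the robot touching nothing.
It also fails if it takes over 104 s, if anything falls off the work surface, if the arm or the gripper's body presses on something with over 40 N, if the wrist force passes 120 N, or if a joint passes its speed limit or range.

ROBOT

A 6-joint arm with a two-finger parallel gripper is mounted at the origin on the work surface. World frame = base frame: x ahead of the robot, y to its left, z up, the work surface at z = 0. Lengths are in m, angles in rad, forces in N, time in s.
With the tool pointing down it reaches from about 0.4 to 0.925 m from the base axis. Payload 12.5 kg.
Tool frame: the origin (TCP) lies at the very end of the fingers, on their centre line; the grasp point (between the pads) lies 19 mm behind it; z points along the fingers, y is the line along which they close (so a half turn about z gives the same grasp; the last joint's range is limited). The gripper opens to 95 mm and grips with 3 to 60 N. Pads are 20 mm wide; open, the fingers measure 119 mm over their backs; the gripper's body (75 mm by 180 mm) begins 59 mm behind the grasp point.
Start: joints at [-0.106, 0.491, 1.559, -0, 1.092, -0.106], TCP at [0.625, 0, 0.215] pointing down, gripper open.
Joint ranges: [-3.1, 3.1], [-0.84, 2.19], [0.05, 2.79], [-1.13, 4.28], [0.06, 2.93], [-2.69, 2.69]. Speed limits (rad/s): [2.22, 2.22, 2.79, 3.14, 3.14, 3.14].

INTERFACE

Orientations are given as a unit quaternion [w, x, y, z].
In Python, from station import readout, eyes, arm gives the robot as it stands.
- The arm moves only by the tool move_arm, never from a script. Its argument "deltas" is a list of rows, each an object with "delta_pos": the shift along the tool's x, y, z each as a share of 0.5 m, from -1 to 1, a list of three; "rotation": the turn, a rotation vector about the tool's x, y, z each as a share of 90 degrees, from -1 to 1, a list of three. In form: [{"delta_pos": [dx, dy, dz], "rotation": [ax, ay, az]}, ...]. A call has 1 to 8 rows; each row is the pose to reach, as a shift and turn from the pose commanded when the call began, along the tool's axes at that moment; what a row does not reach only later rows make up. A row lasts 1/10 s, in which the tool goes at most 50 mm and 8.59 degrees, less where a joint would pass 70% of its speed; a pose out of reach is approached as far as the arm can. A call with a number of a shift or a turn outside -1 to 1 is refused whole. A call with a gripper value outside its range is refused whole. "claw" is the opening, from 0 (shut) to 1 (fully open), set as the call begins (left out, the last holds). The fingers move at their own pace and stop on an object; the grip force is fixed at half the most. Time passes only in rows, so rows that repeat a pose let the fingers close. It gives the time, the measured TCP pose, the force, the opening and the grip force at its end, in the units of the state.
- readout.get_state(): the state, without advancing time (a new reading comes with each control period).
- eyes.snapshot(name): name is "scene" or "side" or "wrist"; returns the picture (420x560x3 uint8, blue, green, red); there is no depth.
- eyes.get_calibration(name): a dict with "vfov" (degrees; the focal length in pixels is half the picture's height over the tangent of half this angle, whatever the lens; pixels are square), "cx", "cy" (the principal point, pixels), "rvec" (rotation vector, rad) and "tvec" (3), from world to camera coordinates, as OpenCV has them; the wrist camera has in their place "hand_eye" (4x4, takes a point from camera to tool coordinates, whose origin is the TCP and whose axes are the flange's). Camera axes: x right, y down, z forward; pixel columns grow to the right and rows downward; lengths in m; the calibration is good to about 2 mm. A picture is of the moment at which its call begins: read the wrist's pose just before it. get_calibration takes no time and is no camera call.
- arm.sign_off(): hands the job in; it is judged then, once.
The state is a dict: "time": time; "joint_pos": joint angles; "qd": joint speeds; "effort": joint torques, N m; "ee_pos": TCP position; "tcp_rot": TCP orientation; "force": force on the tool from outside, world axes, zero at the start; "torque": the same for the moment, N m; "opening": finger opening in m; "finger_force": force on a finger pad.
Only numpy, scipy, OpenCV 4.12 (cv2) and the standard library are available. Lean on these libraries where they do the work, as an engineer would, in place of code of your own. Each camera call takes 0.05 s, during which the arm holds its last target. There are 200 camera calls.

## Working session

There is one attempt and no reset: what is moved stays moved. The work goes in short steps, Python scripts to look and compute and a tool call to move; the robot and the scene stay as the last step left them, time stands still between calls to the robot, and variables do not carry over. Pictures are saved under pics/ and viewed, at most 14 in all, crops included, and the job is handed in when it is done.

Besides the shell and the picture viewer there is one more tool, called after ">>>" in YAML: its name, and indented under it one key for each argument. move_arm: Moves the arm, as the interface text tells. Its arguments: {"type":"object","properties":{"deltas":{"type":"array"},"claw":{"type":"number"}},"required":["deltas"]}

```bash
mkdir -p pics
python3 - <<'E'
from station import readout, eyes, arm
import cv2
for n in ("scene","side","wrist"):
    c=eyes.get_calibration(n); print(n,c)
    cv2.imwrite(f"pics/{n}0.png",cv2.resize(eyes.snapshot(n),(800,600),interpolation=cv2.INTER_CUBIC))
s=readout.get_state(); print(s)
E
```

```text
scene {'vfov': 57.694206712980915, 'cx': 275.46129866450434, 'cy': 202.7346975576044, 'rvec': array([ 1.95435647,  1.84457311, -0.53818649]), 'tvec': array([ 0.10414362, -0.4705788 ,  1.51372967])}
side {'vfov': 51.246662012441, 'cx': 282.11949527450525, 'cy': 202.2714263064202, 'rvec': array([ 0.08829424, -2.89072652,  1.20343064]), 'tvec': array([0.58978428, 0.15351873, 1.00377621])}
wrist {'vfov': 67.75171754513651, 'cx': 282.649764404504, 'cy': 206.07853096685562, 'hand_eye': array([[-1.43079309e-04, -9.70339315e-01, -2.41746960e-01,
         6.88085387e-02],
       [ 9.99999978e-01, -1.76180617e-04,  1.15309302e-04,
         5.85352117e-04],
       [-1.54480278e-04, -2.41746938e-01,  9.70339319e-01,
        -1.70763281e-01],
       [ 0.00000000e+00,  0.00000000e+00,  0.00000000e+00,
         1.00000000e+00]])}
{'time': 0.15, 'joint_pos': array([-1.05597364e-01,  4.91426086e-01,  1.55931332e+00,  3.36720546e-05,
        1.09169605e+00, -1.05597192e-01]), 'qd': array([ 4.10641381e-04, -1.91786664e-03,  5.59694791e-05, -5.98262137e-04,
       -8.25865534e-05, -9.87467842e-04]), 'effort': array([ 3.16444048e-04, -6.12899423e+01, -2.58276522e+01,  6.91918633e-02,
        4.73701756e-02, -5.07232733e-05]), 'ee_pos': array([6.24823236e-01, 5.12749969e-05, 2.14191553e-01]), 'tcp_rot': array([-3.37116482e-04,  7.07112272e-01,  7.07101165e-01, -2.53295148e-04]), 'force': array([ 0.11575189, -0.37469548,  0.24670951]), 'torque': array([-0.02483529, -0.0341789 ,  0.02769963]), 'finger_force': 0.0, 'opening': 0.09504209462163118}
```

View pics/scene0.png

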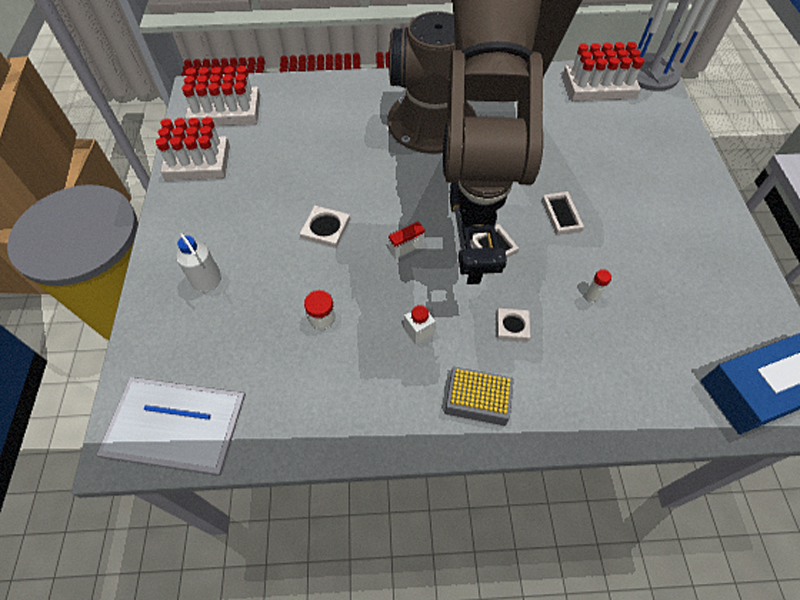

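View pics/side0.png

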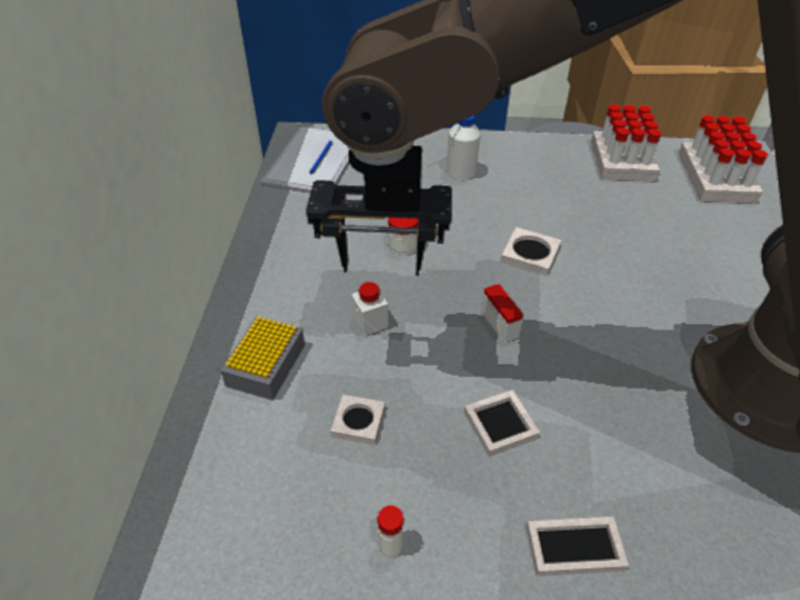

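The scene view shows all four containers, with the bottle nest partly hidden by the gripper. The side view shows everything except the jar. I'll triangulate from both views on known heights and enlarge the slide box.

```bash
cat > h.py <<'E'
from station import readout, eyes, arm
import cv2, numpy as np
from scipy.spatial.transform import Rotation as R
def cam(name,state=None):
    c=eyes.get_calibration(name); f=210/np.tan(np.radians(c["vfov"]/2))
    if name=="wrist":
        s=state or readout.get_state(); q=s["tcp_rot"]
        T=np.eye(4); T[:3,:3]=R.from_quat([q[1],q[2],q[3],q[0]]).as_matrix(); T[:3,3]=s["ee_pos"]
        T=T@c["hand_eye"]; Rw,o=T[:3,:3],T[:3,3]
    else:
        Rm=R.from_rotvec(c["rvec"]).as_matrix(); Rw=Rm.T; o=-Rm.T@c["tvec"]
    return f,c["cx"],c["cy"],Rw,o
def at(C,u,v,z,k=1/1.42857):   # u,v in the 800x600 picture
    f,cx,cy,Rw,o=C; d=Rw@np.array([((u+.5)*k-.5-cx)/f,((v+.5)*k-.5-cy)/f,1]); return (o+d*(z-o[2])/d[2]).round(4)
E
python3 - <<'E'
from h import *
S=cam("scene");D=cam("side")
P={"jar":(.072,(319,300),None),"tube":(.09,(603,276),(391,517)),"bottle":(.085,(420,312),(370,290)),"sbox":(.06,(406,234),(503,303)),
"njar":(.017,(325,224),(531,248)),"ntube":(.017,(513,323),(358,417)),"nsb":(.017,(563,212),(577,545)),"nbot":(.017,None,(502,422)),"tip":(.053,(481,391),(264,346)),"wash":(.178,(187,243),None)}
for n,(z,a,b) in P.items(): print(n,a and at(S,*a,z)[:2],b and at(D,*b,z)[:2])
A=eyes.snapshot("scene")[140:240,230:390]; B=eyes.snapshot("side")
up=lambda i,k:cv2.resize(i,None,fx=k,fy=k,interpolation=cv2.INTER_CUBIC)
cv2.imwrite("pics/a.png",up(A,5)[:, :800]); 
cv2.imwrite("pics/b.png",up(B[185:325,215:385],4))
E
```

```text
jar [ 0.6094 -0.2921] None
tube [0.5974 0.2966] [0.5899 0.2995]
bottle [ 0.6575 -0.0879] [ 0.6512 -0.0857]
sbox [ 0.4397 -0.1009] [ 0.4304 -0.0953]
njar [ 0.3644 -0.2887] [ 0.36   -0.2894]
ntube [0.6573 0.1118] [0.652  0.1142]
nsb [0.3624 0.2844] [0.3528 0.2876]
nbot None [0.4382 0.1092]
tip [0.8184 0.0162] [0.8087 0.0173]
wash [ 0.5277 -0.5393] None
```

View pics/b.png

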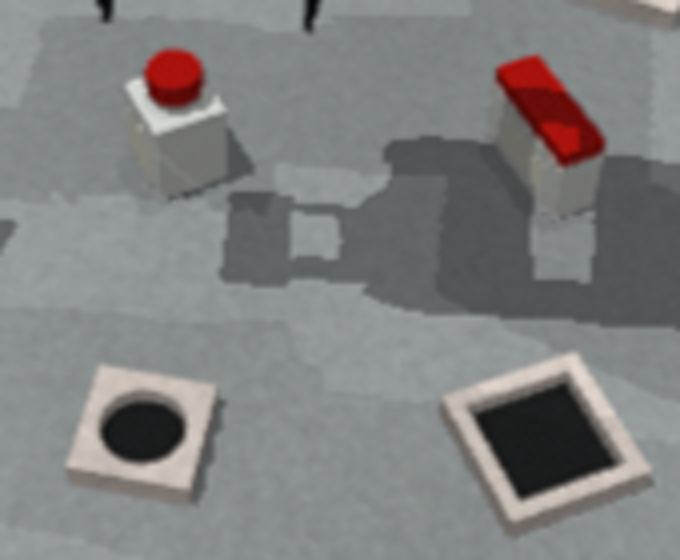

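View pics/a.png

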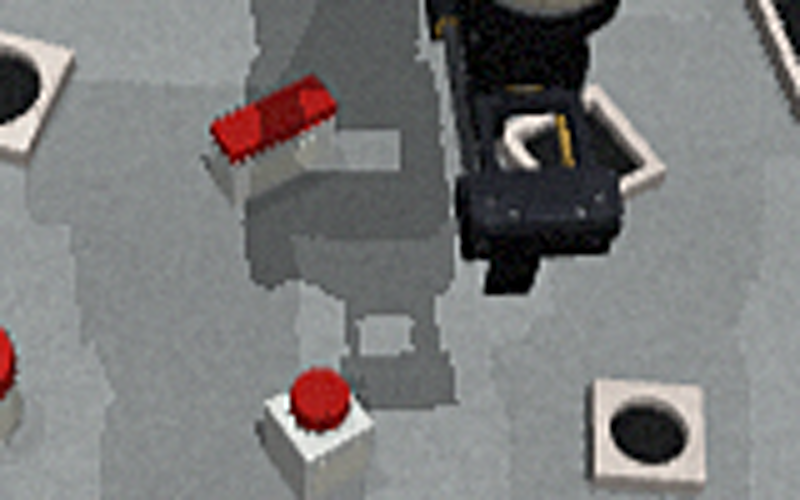

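Crop b shows the slide box lid at corners (497,70), (540,57), (605,140), (565,165), the bottle nest at (442,402), (575,353), (652,475), (515,528), and the bottle shoulder at (125,90), (163,135), (225,105). From these I get the orientations.

Run:
```python
from h import *
D=cam("side");S=cam("scene")
b=lambda u,v,z:at(D,215+u/4-.4,185+v/4-.4,z,1)[:2]
a=lambda u,v,z:at(S,230+u/5-.4,140+v/5-.4,z,1)[:2]
def seg(n,p,q):
    d=q-p; print(n,"ang %.1f"%np.degrees(np.arctan2(d[1],d[0])),"len %.3f"%np.hypot(*d),"mid",((p+q)/2).round(4))
seg("sbox long",b(497,70,.06),b(565,165,.06)); seg("sbox long2",b(540,57,.06),b(605,140,.06)); seg("sbox diag",b(497,70,.06),b(605,140,.06))
seg("sbox scene",a(210,128,.06),a(312,75,.06)); seg("scene",a(232,163,.06),a(338,103,.06))
seg("nbot",b(442,402,.017),b(575,353,.017)); seg("nbot",b(442,402,.017),b(515,528,.017));seg("nbot diag",b(442,402,.017),b(652,475,.017));seg("nbot diag",b(575,353,.017),b(515,528,.017))
seg("bottle",b(163,135,.062),b(225,105,.062)); seg("bottle",b(125,90,.062),b(163,135,.062)); seg("bot diag",b(125,90,.062),b(225,105,.062))
seg("bottle sc",a(265,405,.062),a(310,457,.062));seg("bottle sc",a(310,457,.062),a(374,422,.062));seg("diag sc",a(265,405,.062),a(374,422,.062))
c=lambda u,v:at(D,u,v,.017)[:2]
seg("nsb",c(528,521),c(613,517)); seg("nsb",c(535,572),c(627,565)); seg("nsb",c(528,521),c(627,565))
```

```text
sbox long ang 115.8 len 0.084 mid [ 0.4422 -0.0889]
sbox long2 ang 117.0 len 0.075 mid [ 0.4164 -0.1062]
sbox diag ang 138.5 len 0.082 mid [ 0.4298 -0.0996]
sbox scene ang 119.9 len 0.079 mid [ 0.4238 -0.1068]
scene ang 121.7 len 0.084 mid [ 0.4502 -0.0931]
nbot ang -153.3 len 0.083 mid [0.4562 0.0685]
nbot ang 115.9 len 0.082 mid [0.4752 0.1242]
nbot diag ang 160.6 len 0.115 mid [0.4388 0.1063]
nbot diag ang 71.2 len 0.118 mid [0.4382 0.1056]
bottle ang -141.9 len 0.043 mid [ 0.6401 -0.0705]
bottle ang 126.8 len 0.044 mid [ 0.6704 -0.0746]
bot diag ang 172.2 len 0.061 mid [ 0.6532 -0.088 ]
bottle sc ang 33.3 len 0.043 mid [ 0.6682 -0.1078]
bottle sc ang 118.0 len 0.044 mid [ 0.6758 -0.0766]
diag sc ang 76.4 len 0.064 mid [ 0.6579 -0.0883]
nsb ang -173.7 len 0.113 mid [0.3563 0.2534]
nsb ang -172.4 len 0.117 mid [0.3517 0.3169]
nsb ang 157.4 len 0.129 mid [0.3532 0.2844]
```

View pics/wrist0.png

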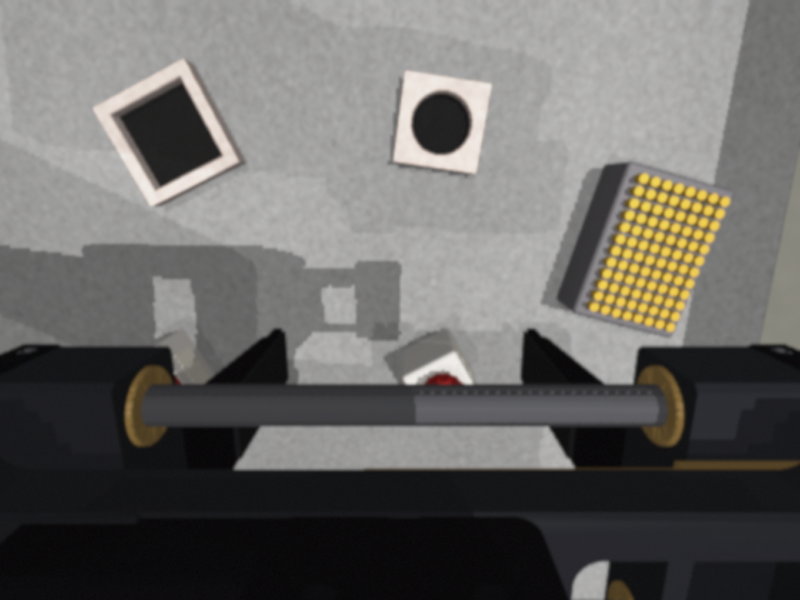

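The wrist view shows the bottle nest at corners (94,107), (187,60), (243,160), (154,206), and the tube nest recess at (441,123). The area behind the fingers is hidden.

```bash
cat >> h.py <<'E'
def seg(n,p,q):
    d=(q-p)[:2]; print(n,"ang %.1f"%np.degrees(np.arctan2(d[1],d[0])),"len %.3f"%np.hypot(*d),"mid",((p+q)/2)[:2].round(4))
def wsnap(fn):
    s=readout.get_state(); cv2.imwrite("pics/%s.png"%fn,cv2.resize(eyes.snapshot("wrist"),(800,600),interpolation=cv2.INTER_CUBIC)); np.save(fn+".npy",np.r_[s["ee_pos"],s["tcp_rot"]]); return s
def wcam(fn): a=np.load(fn+".npy"); return cam("wrist",dict(ee_pos=a[:3],tcp_rot=a[3:]))
E
python3 - <<'E'
from h import *
W=cam("wrist"); w=lambda u,v:at(W,u,v,.017)
seg("nb",w(94,107),w(243,160));seg("nb",w(187,60),w(154,206));seg("nb",w(94,107),w(187,60));seg("nb",w(154,206),w(243,160))
seg("nt",w(404,70),w(475,174));seg("nt",w(491,83),w(392,162)); print(w(441,123),at(W,680,247,.053))
E
```

```text
nb ang -19.3 len 0.118 mid [0.4427 0.1063]
nb ang -110.1 len 0.115 mid [0.4428 0.1049]
nb ang 23.6 len 0.082 mid [0.4248 0.1422]
nb ang 25.4 len 0.083 mid [0.4607 0.069 ]
nt ang -53.3 len 0.094 mid [0.6537 0.1139]
nt ang -142.7 len 0.095 mid [0.6538 0.114 ]
[0.6541 0.1142 0.017 ] [0.8313 0.0227 0.053 ]
```

>>> move_arm:
  deltas:
    - {"delta_pos":[-0.2,0,0],"rotation":[0,0,0]}
    - {"delta_pos":[-0.4,0,-0.1],"rotation":[0,0,0]}
    - {"delta_pos":[-0.6,-0.1,-0.1],"rotation":[0,0,0]}
    - {"delta_pos":[-0.8,-0.2,-0.1],"rotation":[0,0,0]}
    - {"delta_pos":[-0.8,-0.2,-0.1],"rotation":[0,0,0]}
    - {"delta_pos":[-0.8,-0.2,-0.1],"rotation":[0,0,0]}
    - {"delta_pos":[-0.8,-0.2,-0.1],"rotation":[0,0,0]}
    - {"delta_pos":[-0.8,-0.2,-0.1],"rotation":[0,0,0]}

```text
time: 1.05
ee_pos: [0.5308, -0.3823, 0.2629]
tcp_rot: [0.0, 0.707, 0.707, 0.0]
force: [0.0, -0.3, 0.8]
opening: 0.0951
finger_force: 0.0
```

```bash
python3 -c "
from h import *
s=wsnap('w1');print(s['ee_pos'])"
```

```text
[ 0.53077664 -0.3822579   0.26287711]
```

View pics/w1.png

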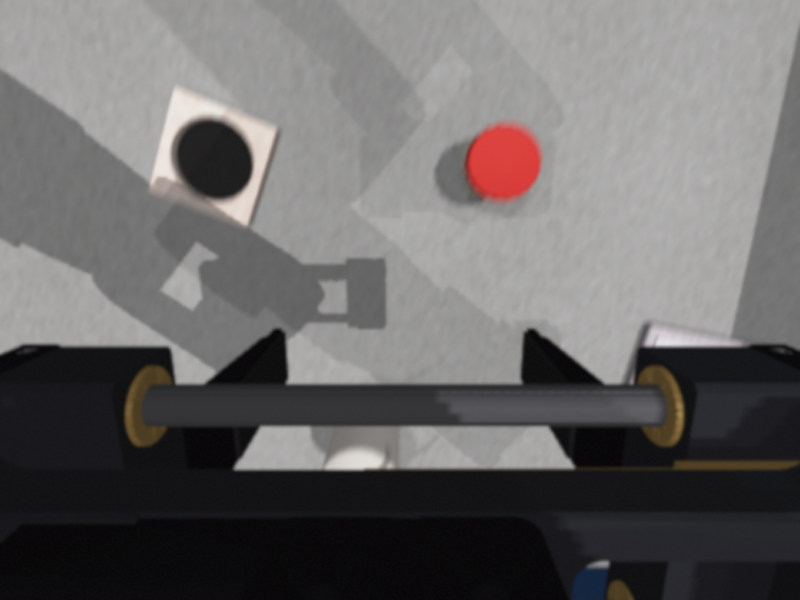

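The jar cap is at (504,162) and the jar nest recess at (214,158). The wash bottle is behind the gripper.

```bash
python3 -c "
from h import *
W=wcam('w1');print(at(W,504,162,.072),at(W,214,158,.017)); seg('n',at(W,178,86,.017),at(W,250,228,.017)); seg('cap',at(W,466,162,.072),at(W,542,162,.072))"
```

```text
[ 0.6091 -0.2974  0.072 ] [ 0.3618 -0.2915  0.017 ]
n ang -66.9 len 0.132 mid [ 0.3629 -0.2929]
cap ang 0.0 len 0.059 mid [ 0.6091 -0.2974]
```

>>> move_arm:
  deltas:
    - {"delta_pos":[0.1,0.06,0.1],"rotation":[0,0,0]}
    - {"delta_pos":[0.172,0.154,0.2],"rotation":[0,0,0]}
    - {"delta_pos":[0.172,0.154,0.2],"rotation":[0,0,0]}
    - {"delta_pos":[0.172,0.154,0.2],"rotation":[0,0,0]}
    - {"delta_pos":[0.172,0.154,0.2],"rotation":[0,0,0]}
    - {"delta_pos":[0.172,0.154,0.2],"rotation":[0,0,0]}

```text
time: 1.7
ee_pos: [0.6087, -0.2952, 0.1636]
tcp_rot: [0.001, 0.707, 0.707, 0.0]
force: [-0.1, 0.2, 1.0]
opening: 0.0951
finger_force: 0.0
```

>>> move_arm:
  deltas:
    - {"delta_pos":[0,0,0.07],"rotation":[0,0,0]}
    - {"delta_pos":[0,0,0.14],"rotation":[0,0,0]}
    - {"delta_pos":[0,0,0.21],"rotation":[0,0,0]}
    - {"delta_pos":[0,0,0.26],"rotation":[0,0,0]}
    - {"delta_pos":[0,0,0.283],"rotation":[0,0,0]}
    - {"delta_pos":[0,0,0.283],"rotation":[0,0,0]}
    - {"delta_pos":[0,0,0.283],"rotation":[0,0,0]}

```text
time: 2.4
ee_pos: [0.6093, -0.2954, 0.0228]
tcp_rot: [0.001, 0.707, 0.707, 0.0]
force: [-0.9, -0.3, 0.4]
opening: 0.0948
finger_force: 0.0
```

>>> move_arm:
  deltas:
    - {"delta_pos":[0,0,0],"rotation":[0,0,0]}
    - {"delta_pos":[0,0,0],"rotation":[0,0,0]}
    - {"delta_pos":[0,0,0],"rotation":[0,0,0]}
    - {"delta_pos":[0,0,0],"rotation":[0,0,0]}
    - {"delta_pos":[0,0,0],"rotation":[0,0,0]}
    - {"delta_pos":[0,0,0],"rotation":[0,0,0]}
    - {"delta_pos":[0,0,0],"rotation":[0,0,0]}
  claw: 0

```text
time: 3.1
ee_pos: [0.6089, -0.2945, 0.0213]
tcp_rot: [0.0, 0.707, 0.707, 0.0]
force: [-0.3, 0.3, 1.0]
opening: 0.0578
finger_force: 30.0
```

>>> move_arm:
  deltas:
    - {"delta_pos":[0,0,-0.06],"rotation":[0,0,0]}
    - {"delta_pos":[0,0,-0.14],"rotation":[0,0,0]}
    - {"delta_pos":[0,-0.06,-0.16],"rotation":[0,0,0]}
    - {"delta_pos":[0,-0.14,-0.16],"rotation":[0,0,0]}
    - {"delta_pos":[0,-0.23,-0.16],"rotation":[0,0,0]}
    - {"delta_pos":[0,-0.32,-0.16],"rotation":[0,0,0]}
    - {"delta_pos":[0.006,-0.4,-0.16],"rotation":[0,0,0]}
    - {"delta_pos":[0.006,-0.46,-0.16],"rotation":[0,0,0]}

```text
time: 3.9
ee_pos: [0.3765, -0.2907, 0.1012]
tcp_rot: [-0.0, 0.707, 0.707, -0.0]
force: [-0.3, 0.2, -0.7]
opening: 0.0575
finger_force: 30.0
```

>>> move_arm:
  deltas:
    - {"delta_pos":[0,-0.034,0],"rotation":[0,0,0]}
    - {"delta_pos":[0,-0.034,0],"rotation":[0,0,0]}
    - {"delta_pos":[0,-0.034,0],"rotation":[0,0,0]}
    - {"delta_pos":[0,-0.034,0],"rotation":[0,0,0]}

```text
time: 4.3
ee_pos: [0.3627, -0.2917, 0.1011]
tcp_rot: [0.0, 0.707, 0.707, 0.0]
force: [-0.7, 0.2, -1.9]
opening: 0.0577
finger_force: 30.0
```

>>> move_arm:
  deltas:
    - {"delta_pos":[0,0,0.06],"rotation":[0,0,0]}
    - {"delta_pos":[0,0,0.11],"rotation":[0,0,0]}
    - {"delta_pos":[0,0,0.13],"rotation":[0,0,0]}
    - {"delta_pos":[0,0,0.14],"rotation":[0,0,0]}
    - {"delta_pos":[0,0,0.147],"rotation":[0,0,0]}
    - {"delta_pos":[0,0,0.147],"rotation":[0,0,0]}
    - {"delta_pos":[0,0,0.147],"rotation":[0,0,0]}

```text
time: 5.0
ee_pos: [0.3621, -0.2917, 0.0282]
tcp_rot: [0.001, 0.707, 0.707, 0.0]
force: [0.4, 0.8, -1.1]
opening: 0.0577
finger_force: 30.0
```

Lower another 1–2 mm until it makes contact.

>>> move_arm:
  deltas:
    - {"delta_pos":[0,0,0.003],"rotation":[0,0,0]}
    - {"delta_pos":[0,0,0.004],"rotation":[0,0,0]}
    - {"delta_pos":[0,0,0.004],"rotation":[0,0,0]}

```text
time: 5.3
ee_pos: [0.362, -0.2917, 0.0262]
tcp_rot: [0.001, 0.707, 0.707, 0.0]
force: [-0.9, 0.3, 6.0]
opening: 0.0576
finger_force: 30.0
```

Contact at 6 N, so it's seated. I'll release it and rise.

>>> move_arm:
  deltas:
    - {"delta_pos":[0,0,0],"rotation":[0,0,0]}
    - {"delta_pos":[0,0,0],"rotation":[0,0,0]}
    - {"delta_pos":[0,0,0],"rotation":[0,0,0]}
    - {"delta_pos":[0,0,0],"rotation":[0,0,0]}
    - {"delta_pos":[0,0,0],"rotation":[0,0,0]}
    - {"delta_pos":[0,0,0],"rotation":[0,0,0]}
  claw: 1

```text
time: 5.9
ee_pos: [0.3618, -0.2914, 0.0256]
tcp_rot: [-0.0, 0.707, 0.707, 0.0]
force: [0.1, -0.4, -0.8]
opening: 0.0942
finger_force: 0.0
```

>>> move_arm:
  deltas:
    - {"delta_pos":[0,0,-0.08],"rotation":[0,0,0]}
    - {"delta_pos":[0,0,-0.17],"rotation":[0,0,0]}
    - {"delta_pos":[0,0,-0.26],"rotation":[0,0,0]}
    - {"delta_pos":[0,0.08,-0.35],"rotation":[0,0,0]}
    - {"delta_pos":[0,0.17,-0.4],"rotation":[0,0,0]}
    - {"delta_pos":[0.03,0.25,-0.4],"rotation":[0,0,0]}
    - {"delta_pos":[0.05,0.3,-0.4],"rotation":[0,0,0]}
    - {"delta_pos":[0.05,0.3,-0.4],"rotation":[0,0,0]}

```text
time: 6.7
ee_pos: [0.5143, -0.2651, 0.2254]
tcp_rot: [0.0, 0.706, 0.708, 0.0]
force: [-0.3, -0.2, 0.2]
opening: 0.0948
finger_force: 0.0
```

```bash
python3 -c "
from h import *
s=wsnap('w2');print(s['ee_pos'],s['opening'])"
```

```text
[ 0.51430667 -0.26508006  0.22542969] 0.09478153412080281
```

View pics/w2.png

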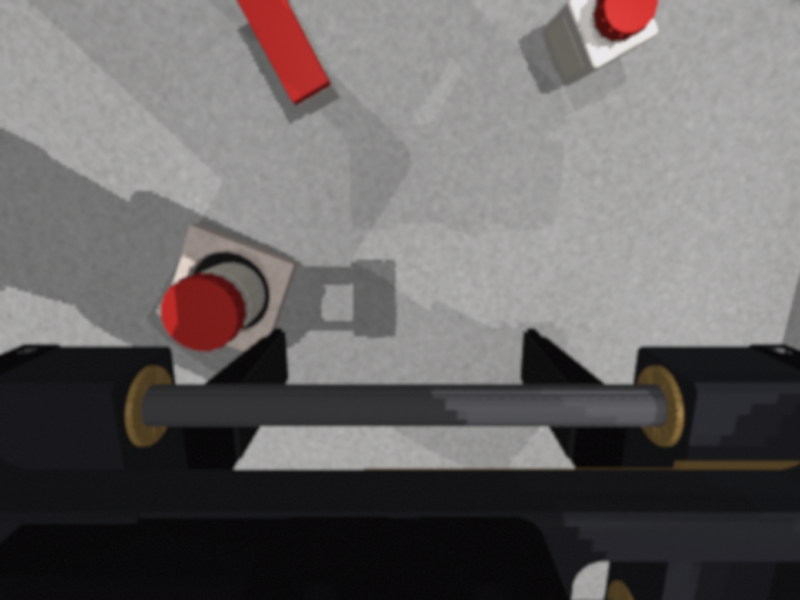

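The jar stands inside its recess. The slide box and bottle are cut off at the top of the picture, so I'll move 60 mm in +y and look again.

>>> move_arm:
  deltas:
    - {"delta_pos":[0.08,0,0],"rotation":[0,0,0]}
    - {"delta_pos":[0.14,0,0],"rotation":[0,0,0]}
    - {"delta_pos":[0.14,0,0],"rotation":[0,0,0]}
    - {"delta_pos":[0.14,0,0],"rotation":[0,0,0]}

```text
time: 7.15
ee_pos: [0.5112, -0.1967, 0.2258]
tcp_rot: [0.0, 0.707, 0.707, -0.0]
force: [0.8, 0.0, -0.1]
opening: 0.0947
finger_force: 0.0
```

```bash
python3 -c "
from h import *
s=wsnap('w3');print(s['ee_pos'],s['opening'])"
```

```text
[ 0.51124251 -0.19668348  0.22584812] 0.09465276827321878
```

View pics/w3.png

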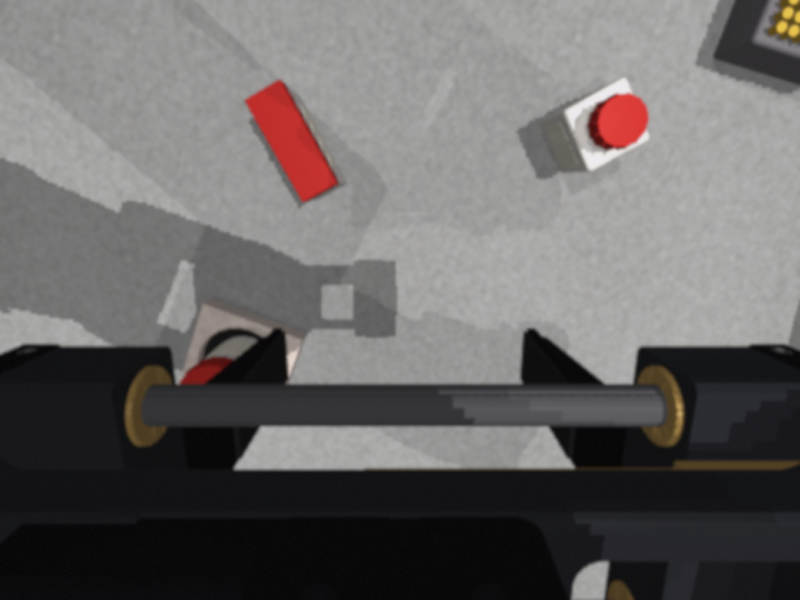

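The slide box lid corners are (246,99), (281,80), (337,183), (303,203). The bottle shoulder corners are (564,114), (626,79), (649,137), (589,171), and its cap is at (620,121).

```bash
python3 -c "
from h import *
W=wcam('w3');p=lambda u,v:at(W,u,v,.06);q=lambda u,v:at(W,u,v,.062)
seg('sb',p(246,99),p(303,203));seg('sb',p(281,80),p(337,183));seg('sb',p(246,99),p(337,183));seg('sb',p(281,80),p(303,203))
seg('b',q(564,114),q(626,79));seg('b',q(589,171),q(649,137));seg('b',q(564,114),q(589,171));seg('bd',q(564,114),q(649,137));seg('bd',q(626,79),q(589,171));print(at(W,620,121,.085))"
```

```text
sb ang -63.2 len 0.080 mid [ 0.4193 -0.1064]
sb ang -62.3 len 0.078 mid [ 0.4448 -0.0931]
sb ang -42.8 len 0.084 mid [ 0.4321 -0.0992]
sb ang -82.7 len 0.084 mid [ 0.432  -0.1003]
b ang 29.0 len 0.047 mid [ 0.6444 -0.0694]
b ang 30.0 len 0.047 mid [ 0.6656 -0.1076]
b ang -61.0 len 0.044 mid [ 0.6347 -0.1   ]
bd ang -13.9 len 0.064 mid [ 0.6548 -0.0884]
bd ang -107.6 len 0.064 mid [ 0.6551 -0.0887]
[ 0.6534 -0.0883  0.085 ]
```

>>> move_arm:
  deltas:
    - {"delta_pos":[0.05,0.07,0],"rotation":[0,0,-0.09]}
    - {"delta_pos":[0.1,0.14,0],"rotation":[0,0,-0.18]}
    - {"delta_pos":[0.15,0.21,0],"rotation":[0,0,-0.27]}
    - {"delta_pos":[0.217,0.287,0.06],"rotation":[0,0,-0.328]}
    - {"delta_pos":[0.217,0.287,0.13],"rotation":[0,0,-0.328]}
    - {"delta_pos":[0.217,0.287,0.2],"rotation":[0,0,-0.328]}
    - {"delta_pos":[0.217,0.287,0.2],"rotation":[0,0,-0.328]}
    - {"delta_pos":[0.217,0.287,0.2],"rotation":[0,0,-0.328]}

```text
time: 8.0
ee_pos: [0.6554, -0.0892, 0.1261]
tcp_rot: [-0.0, 0.504, 0.864, -0.0]
force: [-0.1, 0.5, 0.5]
opening: 0.0953
finger_force: 0.0
```

>>> move_arm:
  deltas:
    - {"delta_pos":[0,0,0.07],"rotation":[0,0,0]}
    - {"delta_pos":[0,0,0.14],"rotation":[0,0,0]}
    - {"delta_pos":[0,0,0.19],"rotation":[0,0,0]}
    - {"delta_pos":[0,0,0.208],"rotation":[0,0,0]}
    - {"delta_pos":[0,0,0.208],"rotation":[0,0,0]}
    - {"delta_pos":[0,0,0.208],"rotation":[0,0,0]}

```text
time: 8.6
ee_pos: [0.6564, -0.0886, 0.0238]
tcp_rot: [0.001, 0.504, 0.864, 0.0]
force: [-0.2, -0.4, -0.3]
opening: 0.0952
finger_force: 0.0
```

>>> move_arm:
  deltas:
    - {"delta_pos":[0,0,0],"rotation":[0,0,0]}
    - {"delta_pos":[0,0,0],"rotation":[0,0,0]}
    - {"delta_pos":[0,0,0],"rotation":[0,0,0]}
    - {"delta_pos":[0,0,0],"rotation":[0,0,0]}
    - {"delta_pos":[0,0,0],"rotation":[0,0,0]}
    - {"delta_pos":[0,0,0],"rotation":[0,0,0]}
    - {"delta_pos":[0,0,0],"rotation":[0,0,0]}
  claw: 0

```text
time: 9.3
ee_pos: [0.6552, -0.0879, 0.0216]
tcp_rot: [-0.0, 0.504, 0.864, -0.0]
force: [0.2, -0.5, 1.0]
opening: 0.048
finger_force: 30.0
```

>>> move_arm:
  deltas:
    - {"delta_pos":[0,0,-0.07],"rotation":[0,0,0]}
    - {"delta_pos":[0,0,-0.15],"rotation":[0,0,0]}
    - {"delta_pos":[0.06,-0.02,-0.16],"rotation":[0,0,0.05]}
    - {"delta_pos":[0.14,-0.047,-0.16],"rotation":[0,0,0.05]}
    - {"delta_pos":[0.22,-0.073,-0.16],"rotation":[0,0,0.05]}
    - {"delta_pos":[0.3,-0.1,-0.16],"rotation":[0,0,0.05]}
    - {"delta_pos":[0.38,-0.125,-0.16],"rotation":[0,0,0.05]}
    - {"delta_pos":[0.46,-0.15,-0.16],"rotation":[0,0,0.05]}

```text
time: 10.1
ee_pos: [0.4752, 0.0761, 0.1016]
tcp_rot: [-0.0, 0.537, 0.843, 0.0]
force: [-0.4, 0.8, -1.6]
opening: 0.0479
finger_force: 30.0
```

>>> move_arm:
  deltas:
    - {"delta_pos":[0.06,-0.025,0],"rotation":[0,0,0]}
    - {"delta_pos":[0.083,-0.035,0],"rotation":[0,0,0]}
    - {"delta_pos":[0.083,-0.035,0],"rotation":[0,0,0]}
    - {"delta_pos":[0.083,-0.035,0],"rotation":[0,0,0]}
    - {"delta_pos":[0.083,-0.035,0.05],"rotation":[0,0,0]}
    - {"delta_pos":[0.083,-0.035,0.09],"rotation":[0,0,0]}
    - {"delta_pos":[0.083,-0.035,0.09],"rotation":[0,0,0]}
    - {"delta_pos":[0.083,-0.035,0.09],"rotation":[0,0,0]}

```text
time: 10.9
ee_pos: [0.4441, 0.1048, 0.0566]
tcp_rot: [-0.0, 0.538, 0.843, -0.0]
force: [-0.1, 0.1, -2.7]
opening: 0.0476
finger_force: 30.0
```

>>> move_arm:
  deltas:
    - {"delta_pos":[0,0,0.025],"rotation":[0,0,0]}
    - {"delta_pos":[0,0,0.045],"rotation":[0,0,0]}
    - {"delta_pos":[0,0,0.058],"rotation":[0,0,0]}
    - {"delta_pos":[0,0,0.061],"rotation":[0,0,0]}
    - {"delta_pos":[0,0,0.061],"rotation":[0,0,0]}
    - {"delta_pos":[0,0,0.061],"rotation":[0,0,0]}

```text
time: 11.5
ee_pos: [0.4436, 0.1053, 0.0265]
tcp_rot: [0.0, 0.537, 0.844, 0.0]
force: [-0.8, -1.4, 4.4]
opening: 0.0478
finger_force: 30.0
```

>>> move_arm:
  deltas:
    - {"delta_pos":[0,0,0],"rotation":[0,0,0]}
    - {"delta_pos":[0,0,0],"rotation":[0,0,0]}
    - {"delta_pos":[0,0,0],"rotation":[0,0,0]}
    - {"delta_pos":[0,0,0],"rotation":[0,0,0]}
    - {"delta_pos":[0,0,0],"rotation":[0,0,0]}
    - {"delta_pos":[0,0,0],"rotation":[0,0,0]}
  claw: 1

```text
time: 12.1
ee_pos: [0.4433, 0.1054, 0.0261]
tcp_rot: [0.0, 0.537, 0.843, 0.0]
force: [-0.1, 0.0, 0.3]
opening: 0.0902
finger_force: 0.0
```

>>> move_arm:
  deltas:
    - {"delta_pos":[0,0,-0.08],"rotation":[0,0,0]}
    - {"delta_pos":[0,0,-0.16],"rotation":[0,0,0]}
    - {"delta_pos":[0,0,-0.25],"rotation":[0,0,0]}
    - {"delta_pos":[0,0,-0.34],"rotation":[0,0,0]}
    - {"delta_pos":[0,0,-0.38],"rotation":[0,0,0]}
    - {"delta_pos":[0,0,-0.38],"rotation":[0,0,0]}
    - {"delta_pos":[0,0,-0.38],"rotation":[0,0,0]}

```text
time: 12.8
ee_pos: [0.443, 0.1054, 0.2158]
tcp_rot: [0.0, 0.537, 0.843, 0.0]
force: [0.1, 0.7, 0.3]
opening: 0.0952
finger_force: 0.0
```

```bash
python3 -c "
from h import *
s=wsnap('w4');print(s['ee_pos'],s['opening'])"
```

```text
[0.4429529  0.10540524 0.21584337] 0.09522076325034942
```

View pics/w4.png

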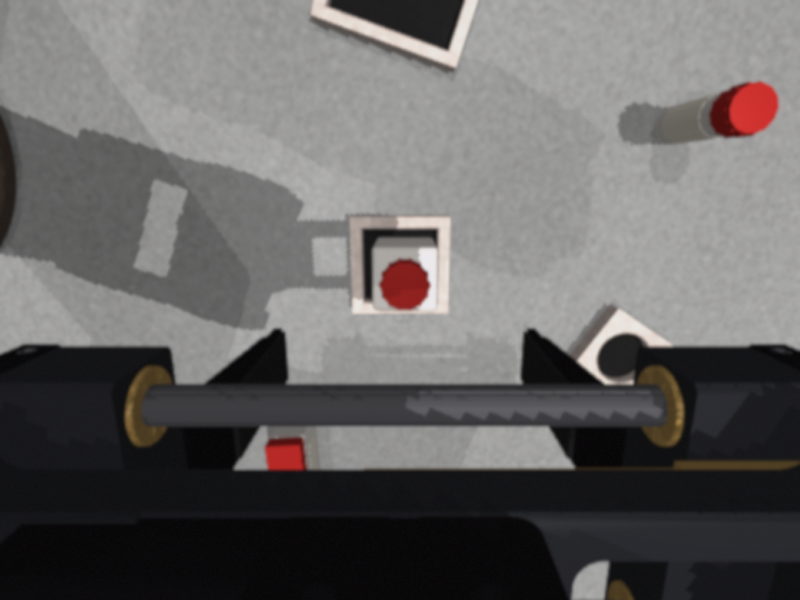

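The bottle is seated in its nest. The slide nest's near edge runs (311,17) to (456,69), and the tube cap is at (752,107).

```bash
python3 -c "
from h import *
W=wcam('w4');p=lambda u,v:at(W,u,v,.017)
a,b=p(311,17),p(456,69); seg('near',a,b);seg('side',b,p(477,0))
d=(b-a)/np.linalg.norm(b-a); n=np.array([-d[1],d[0],0]); print((a+b)/2+.032*n, at(W,752,107,.09))"
```

```text
near ang 7.0 len 0.114 mid [0.3589 0.2537]
side ang 98.1 len 0.048 mid [0.4119 0.2845]
[0.35501408 0.28546318 0.017     ] [0.591  0.3006 0.09  ]
```

>>> move_arm:
  deltas:
    - {"delta_pos":[-0.08,-0.043,0],"rotation":[0,0,-0.026]}
    - {"delta_pos":[-0.16,-0.085,0],"rotation":[0,0,-0.026]}
    - {"delta_pos":[-0.24,-0.128,0],"rotation":[0,0,-0.026]}
    - {"delta_pos":[-0.32,-0.17,0.05],"rotation":[0,0,-0.026]}
    - {"delta_pos":[-0.363,-0.193,0.12],"rotation":[0,0,-0.026]}
    - {"delta_pos":[-0.363,-0.193,0.17],"rotation":[0,0,-0.026]}
    - {"delta_pos":[-0.363,-0.193,0.17],"rotation":[0,0,-0.026]}
    - {"delta_pos":[-0.363,-0.193,0.17],"rotation":[0,0,-0.026]}

```text
time: 13.65
ee_pos: [0.4323, -0.0995, 0.1306]
tcp_rot: [-0.001, 0.52, 0.854, -0.0]
force: [-0.9, -0.6, -0.2]
opening: 0.0953
finger_force: 0.0
```

>>> move_arm:
  deltas:
    - {"delta_pos":[0,0,0.07],"rotation":[0,0,0]}
    - {"delta_pos":[0,0,0.14],"rotation":[0,0,0]}
    - {"delta_pos":[0,0,0.2],"rotation":[0,0,0]}
    - {"delta_pos":[0,0,0.217],"rotation":[0,0,0]}
    - {"delta_pos":[0,0,0.217],"rotation":[0,0,0]}
    - {"delta_pos":[0,0,0.217],"rotation":[0,0,0]}

```text
time: 14.25
ee_pos: [0.4333, -0.0998, 0.0239]
tcp_rot: [0.001, 0.52, 0.854, 0.0]
force: [0.0, 0.2, -0.2]
opening: 0.0952
finger_force: 0.0
```

>>> move_arm:
  deltas:
    - {"delta_pos":[0,0,0],"rotation":[0,0,0]}
    - {"delta_pos":[0,0,0],"rotation":[0,0,0]}
    - {"delta_pos":[0,0,0],"rotation":[0,0,0]}
    - {"delta_pos":[0,0,0],"rotation":[0,0,0]}
    - {"delta_pos":[0,0,0],"rotation":[0,0,0]}
    - {"delta_pos":[0,0,0],"rotation":[0,0,0]}
    - {"delta_pos":[0,0,0],"rotation":[0,0,0]}
    - {"delta_pos":[0,0,0],"rotation":[0,0,0]}
  claw: 0

```text
time: 15.05
ee_pos: [0.4326, -0.0998, 0.0226]
tcp_rot: [-0.0, 0.52, 0.854, 0.0]
force: [-0.2, -0.4, -0.7]
opening: 0.0363
finger_force: 0.0
```

>>> move_arm:
  deltas:
    - {"delta_pos":[0,0,0],"rotation":[0,0,0]}
    - {"delta_pos":[0,0,0],"rotation":[0,0,0]}
    - {"delta_pos":[0,0,0],"rotation":[0,0,0]}

```text
time: 15.35
ee_pos: [0.4326, -0.0998, 0.0226]
tcp_rot: [-0.0, 0.52, 0.854, 0.0]
force: [-0.1, -0.3, -0.8]
opening: 0.0299
finger_force: 30.0
```

>>> move_arm:
  deltas:
    - {"delta_pos":[0,0,-0.06],"rotation":[0,0,0]}
    - {"delta_pos":[0,0,-0.14],"rotation":[0,0,0]}
    - {"delta_pos":[0,0,-0.22],"rotation":[0,0,0]}
    - {"delta_pos":[0,0,-0.29],"rotation":[0,0,0]}
    - {"delta_pos":[0,0,-0.3],"rotation":[0,0,0]}
    - {"delta_pos":[0,0,-0.3],"rotation":[0,0,0]}

```text
time: 15.95
ee_pos: [0.4328, -0.0999, 0.1732]
tcp_rot: [0.001, 0.52, 0.854, 0.0]
force: [0.3, 0.4, -0.9]
opening: 0.0296
finger_force: 30.0
```

>>> move_arm:
  deltas:
    - {"delta_pos":[0.06,0.017,0],"rotation":[0,0,-0.08]}
    - {"delta_pos":[0.14,0.04,0],"rotation":[0,0,-0.17]}
    - {"delta_pos":[0.22,0.063,0],"rotation":[0,0,-0.26]}
    - {"delta_pos":[0.3,0.086,0],"rotation":[0,0,-0.35]}
    - {"delta_pos":[0.38,0.109,0],"rotation":[0,0,-0.44]}
    - {"delta_pos":[0.46,0.132,0],"rotation":[0,0,-0.53]}
    - {"delta_pos":[0.54,0.155,0],"rotation":[0,0,-0.61]}
    - {"delta_pos":[0.6,0.172,0],"rotation":[0,0,-0.69]}

```text
time: 16.75
ee_pos: [0.3697, 0.2079, 0.171]
tcp_rot: [-0.001, 0.002, 1.0, -0.0]
force: [0.4, 0.2, -0.6]
opening: 0.03
finger_force: 30.0
```

```bash
cat > go.py <<'E'
import sys
from h import *
x,y,z,yaw=map(float,sys.argv[1:5]); s=readout.get_state(); q=s["tcp_rot"]
M=R.from_quat([q[1],q[2],q[3],q[0]]).as_matrix(); cur=np.degrees(np.arctan2(M[1,1],M[0,1]))
print("shift",(M.T@(np.array([x,y,z])-s["ee_pos"])/.5).round(3),"rotz",round(-(yaw-cur)/90,3),"cur",cur.round(1),s["ee_pos"].round(4),s["opening"])
E
python3 go.py .3555 .286 .1 97
```

```text
shift [0.029 0.156 0.142] rotz -0.08 cur 89.8 [0.3697 0.2079 0.171 ] 0.029961580982320112
```

>>> move_arm:
  deltas:
    - {"delta_pos":[0.015,0.07,0],"rotation":[0,0,-0.08]}
    - {"delta_pos":[0.029,0.15,0],"rotation":[0,0,-0.08]}
    - {"delta_pos":[0.029,0.152,0.06],"rotation":[0,0,-0.08]}
    - {"delta_pos":[0.029,0.152,0.142],"rotation":[0,0,-0.08]}
    - {"delta_pos":[0.029,0.152,0.142],"rotation":[0,0,-0.08]}
    - {"delta_pos":[0.029,0.152,0.142],"rotation":[0,0,-0.08]}
    - {"delta_pos":[0.029,0.152,0.142],"rotation":[0,0,-0.08]}

```text
time: 17.45
ee_pos: [0.3578, 0.2823, 0.1025]
tcp_rot: [0.0, -0.058, 0.998, 0.0]
force: [0.7, 0.0, -0.9]
opening: 0.0298
finger_force: 30.0
```

```bash
python3 go.py .3555 .286 .06 97; python3 -c "
from h import *
cv2.imwrite('pics/s5.png',cv2.resize(eyes.snapshot('side')[270:420,300:500],(800,600),interpolation=cv2.INTER_CUBIC))"
```

```text
shift [0.004 0.008 0.085] rotz -0.004 cur 96.6 [0.3578 0.2823 0.1025] 0.029804299357982487
```

View pics/s5.png

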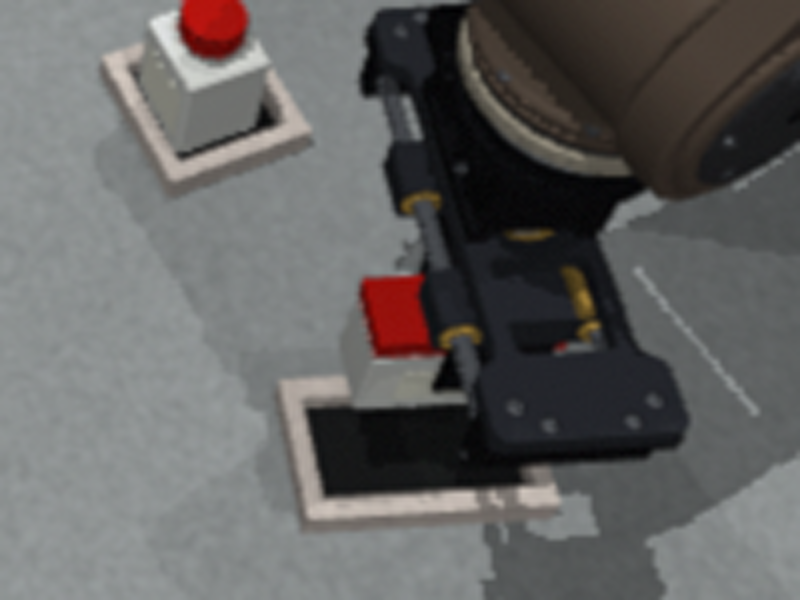

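The box is aligned with its nest. I'll descend with the small correction.

>>> move_arm:
  deltas:
    - {"delta_pos":[0.004,0.007,0],"rotation":[0,0,-0.004]}
    - {"delta_pos":[0.004,0.007,0.05],"rotation":[0,0,-0.004]}
    - {"delta_pos":[0.004,0.007,0.1],"rotation":[0,0,-0.004]}
    - {"delta_pos":[0.004,0.007,0.125],"rotation":[0,0,-0.004]}
    - {"delta_pos":[0.004,0.007,0.14],"rotation":[0,0,-0.004]}
    - {"delta_pos":[0.004,0.007,0.149],"rotation":[0,0,-0.004]}
    - {"delta_pos":[0.004,0.007,0.149],"rotation":[0,0,-0.004]}
    - {"delta_pos":[0.004,0.007,0.149],"rotation":[0,0,-0.004]}

```text
time: 18.3
ee_pos: [0.3552, 0.2857, 0.0277]
tcp_rot: [0.001, -0.061, 0.998, 0.0]
force: [-0.8, 0.3, -1.6]
opening: 0.0298
finger_force: 30.0
```

>>> move_arm:
  deltas:
    - {"delta_pos":[0,0,0.002],"rotation":[0,0,0]}
    - {"delta_pos":[0,0,0.003],"rotation":[0,0,0]}
    - {"delta_pos":[0,0,0.003],"rotation":[0,0,0]}

```text
time: 18.6
ee_pos: [0.3553, 0.2857, 0.0272]
tcp_rot: [0.001, -0.061, 0.998, 0.0]
force: [-3.8, -2.3, 22.4]
opening: 0.0301
finger_force: 30.0
```

>>> move_arm:
  deltas:
    - {"delta_pos":[0,0,0],"rotation":[0,0,0]}
    - {"delta_pos":[0,0,0],"rotation":[0,0,0]}
    - {"delta_pos":[0,0,0],"rotation":[0,0,0]}
    - {"delta_pos":[0,0,0],"rotation":[0,0,0]}
    - {"delta_pos":[0,0,0],"rotation":[0,0,0]}
    - {"delta_pos":[0,0,0],"rotation":[0,0,0]}
    - {"delta_pos":[0,0,0],"rotation":[0,0,0]}
    - {"delta_pos":[0,0,0],"rotation":[0,0,0]}
  claw: 1

```text
time: 19.4
ee_pos: [0.3549, 0.2855, 0.0256]
tcp_rot: [0.0, -0.061, 0.998, -0.0]
force: [-0.2, 0.6, 0.4]
opening: 0.0884
finger_force: 0.0
```

>>> move_arm:
  deltas:
    - {"delta_pos":[0,0,-0.06],"rotation":[0,0,0]}
    - {"delta_pos":[0,0,-0.14],"rotation":[0,0,0]}
    - {"delta_pos":[0,0,-0.22],"rotation":[0,0,0]}
    - {"delta_pos":[0,0,-0.29],"rotation":[0,0,0]}
    - {"delta_pos":[0,0,-0.3],"rotation":[0,0,0]}
    - {"delta_pos":[0,0,-0.3],"rotation":[0,0,0]}

```text
time: 20.0
ee_pos: [0.3551, 0.2856, 0.1762]
tcp_rot: [0.001, -0.061, 0.998, 0.0]
force: [-0.7, 0.5, -0.6]
opening: 0.0948
finger_force: 0.0
```

```bash
python3 go.py .592 .299 .17 60
```

```text
shift [-0.474 -0.031  0.013] rotz 0.411 cur 97.0 [0.3551 0.2856 0.1762] 0.09478401516370219
```

>>> move_arm:
  deltas:
    - {"delta_pos":[-0.08,-0.005,0],"rotation":[0,0,0]}
    - {"delta_pos":[-0.17,-0.011,0],"rotation":[0,0,0]}
    - {"delta_pos":[-0.26,-0.017,0],"rotation":[0,0,0]}
    - {"delta_pos":[-0.35,-0.023,0],"rotation":[0,0,0]}
    - {"delta_pos":[-0.44,-0.029,0],"rotation":[0,0,0]}
    - {"delta_pos":[-0.474,-0.031,0.013],"rotation":[0,0,0]}
    - {"delta_pos":[-0.474,-0.031,0.05],"rotation":[0,0,0]}
    - {"delta_pos":[-0.474,-0.031,0.05],"rotation":[0,0,0]}

```text
time: 20.8
ee_pos: [0.5908, 0.2982, 0.1458]
tcp_rot: [-0.003, -0.061, 0.998, -0.001]
force: [-0.0, -0.1, -0.4]
opening: 0.0945
finger_force: 0.0
```

```bash
python3 go.py .592 .299 .03 97; python3 -c "
from h import *
cv2.imwrite('pics/s6.png',cv2.resize(eyes.snapshot('side')[270:420,200:400],(800,600),interpolation=cv2.INTER_CUBIC))
wsnap('w6')"
```

```text
shift [-0.004  0.002  0.232] rotz -0.0 cur 97.0 [0.5908 0.2982 0.1458] 0.09451708821679884
```

View pics/s6.png

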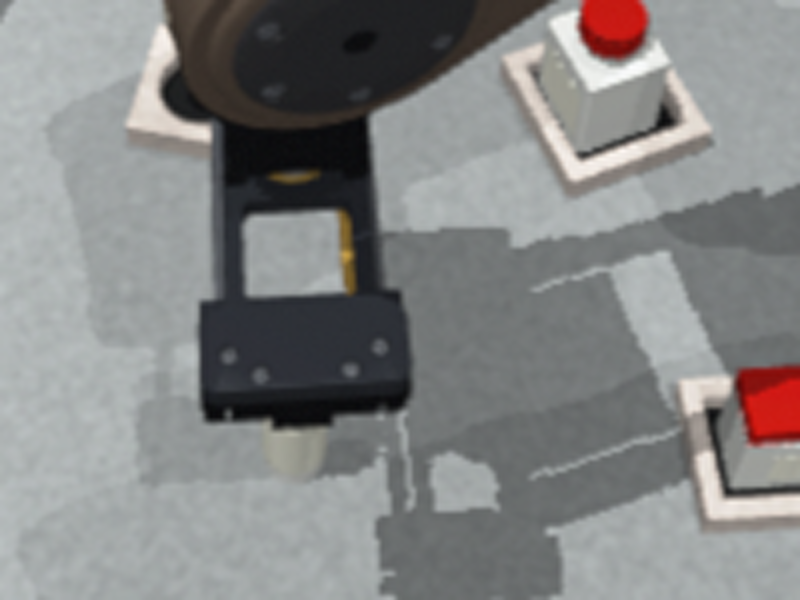

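The slide box sits in its nest, and the tube is below the gripper. Descending and grasping.

>>> move_arm:
  deltas:
    - {"delta_pos":[-0.003,0.002,0.05],"rotation":[0,0,0]}
    - {"delta_pos":[-0.003,0.002,0.11],"rotation":[0,0,0]}
    - {"delta_pos":[-0.003,0.002,0.17],"rotation":[0,0,0]}
    - {"delta_pos":[-0.003,0.002,0.215],"rotation":[0,0,0]}
    - {"delta_pos":[-0.003,0.002,0.232],"rotation":[0,0,0]}
    - {"delta_pos":[-0.003,0.002,0.232],"rotation":[0,0,0]}
    - {"delta_pos":[-0.003,0.002,0.232],"rotation":[0,0,0]}

```text
time: 21.6
ee_pos: [0.5939, 0.3005, 0.0359]
tcp_rot: [0.001, -0.061, 0.998, 0.0]
force: [-1.1, 0.6, -0.2]
opening: 0.0949
finger_force: 0.0
```

>>> move_arm:
  deltas:
    - {"delta_pos":[0,0,0],"rotation":[0,0,0]}
    - {"delta_pos":[0,0,0],"rotation":[0,0,0]}
    - {"delta_pos":[0,0,0],"rotation":[0,0,0]}
    - {"delta_pos":[0,0,0],"rotation":[0,0,0]}
    - {"delta_pos":[0,0,0],"rotation":[0,0,0]}
    - {"delta_pos":[0,0,0],"rotation":[0,0,0]}
    - {"delta_pos":[0,0,0],"rotation":[0,0,0]}
    - {"delta_pos":[0,0,0],"rotation":[0,0,0]}
  claw: 0

```text
time: 22.4
ee_pos: [0.5934, 0.3003, 0.0346]
tcp_rot: [-0.0, -0.061, 0.998, -0.0]
force: [-0.4, -0.5, 0.3]
opening: 0.0368
finger_force: 0.0
```

>>> move_arm:
  deltas:
    - {"delta_pos":[0,0,0],"rotation":[0,0,0]}
    - {"delta_pos":[0,0,0],"rotation":[0,0,0]}
    - {"delta_pos":[0,0,0],"rotation":[0,0,0]}
    - {"delta_pos":[0,0,0],"rotation":[0,0,0]}

```text
time: 22.8
ee_pos: [0.5934, 0.3002, 0.0346]
tcp_rot: [0.0, -0.061, 0.998, -0.0]
force: [0.3, -0.6, -0.6]
opening: 0.0306
finger_force: 30.0
```

>>> move_arm:
  deltas:
    - {"delta_pos":[0,0,-0.05],"rotation":[0,0,0]}
    - {"delta_pos":[0,0,-0.11],"rotation":[0,0,0]}
    - {"delta_pos":[0,0,-0.16],"rotation":[0,0,0]}
    - {"delta_pos":[0,0,-0.16],"rotation":[0,0,0]}
    - {"delta_pos":[0,0,-0.16],"rotation":[0,0,0]}

```text
time: 23.3
ee_pos: [0.5933, 0.3002, 0.1147]
tcp_rot: [0.0, -0.061, 0.998, 0.0]
force: [0.6, 0.6, -0.9]
opening: 0.0302
finger_force: 30.0
```

```bash
python3 go.py .654 .1140 .115 97
```

```text
shift [-0.075 -0.384 -0.001] rotz 0.0 cur 97.0 [0.5933 0.3002 0.1147] 0.0302227459612772
```

>>> move_arm:
  deltas:
    - {"delta_pos":[-0.012,-0.06,0],"rotation":[0,0,0]}
    - {"delta_pos":[-0.027,-0.14,0],"rotation":[0,0,0]}
    - {"delta_pos":[-0.043,-0.22,0],"rotation":[0,0,0]}
    - {"delta_pos":[-0.059,-0.3,0],"rotation":[0,0,0]}
    - {"delta_pos":[-0.072,-0.365,0],"rotation":[0,0,0]}
    - {"delta_pos":[-0.075,-0.384,0],"rotation":[0,0,0]}
    - {"delta_pos":[-0.075,-0.384,0],"rotation":[0,0,0]}
    - {"delta_pos":[-0.075,-0.384,0],"rotation":[0,0,0]}

```text
time: 24.1
ee_pos: [0.6535, 0.1151, 0.1138]
tcp_rot: [-0.001, -0.061, 0.998, 0.0]
force: [-0.1, 0.3, -1.0]
opening: 0.0305
finger_force: 30.0
```

```bash
python3 go.py .654 .1140 .0405 97;  python3 -c "
from h import *
cv2.imwrite('pics/s7.png',cv2.resize(eyes.snapshot('side')[220:340,180:340],(800,600),interpolation=cv2.INTER_CUBIC))"
```

```text
shift [-0.001 -0.002  0.147] rotz 0.0 cur 97.0 [0.6535 0.1151 0.1138] 0.030543549964199678
```

View pics/s7.png

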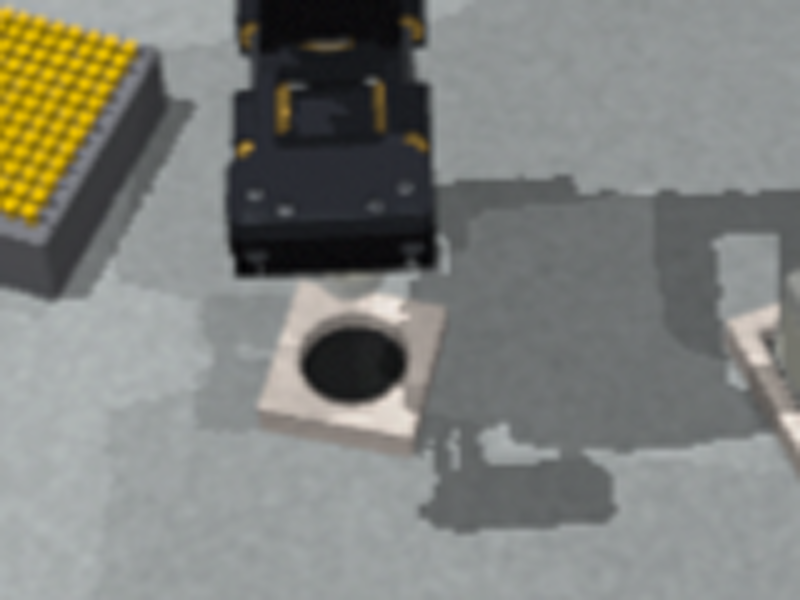

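The tube lines up with the recess. Descending.

>>> move_arm:
  deltas:
    - {"delta_pos":[-0.001,-0.002,0.05],"rotation":[0,0,0]}
    - {"delta_pos":[-0.001,-0.002,0.1],"rotation":[0,0,0]}
    - {"delta_pos":[-0.001,-0.002,0.125],"rotation":[0,0,0]}
    - {"delta_pos":[-0.001,-0.002,0.14],"rotation":[0,0,0]}
    - {"delta_pos":[-0.001,-0.002,0.146],"rotation":[0,0,0]}
    - {"delta_pos":[-0.001,-0.002,0.146],"rotation":[0,0,0]}
    - {"delta_pos":[-0.001,-0.002,0.146],"rotation":[0,0,0]}

```text
time: 24.85
ee_pos: [0.6551, 0.1135, 0.0425]
tcp_rot: [0.001, -0.061, 0.998, 0.0]
force: [0.6, -0.9, -0.7]
opening: 0.0303
finger_force: 30.0
```

>>> move_arm:
  deltas:
    - {"delta_pos":[0,0,0.002],"rotation":[0,0,0]}
    - {"delta_pos":[0,0,0.002],"rotation":[0,0,0]}
    - {"delta_pos":[0,0,0.002],"rotation":[0,0,0]}

```text
time: 25.15
ee_pos: [0.6548, 0.1133, 0.0409]
tcp_rot: [0.0, -0.061, 0.998, -0.0]
force: [0.3, 0.4, -1.5]
opening: 0.0304
finger_force: 30.0
```

>>> move_arm:
  deltas:
    - {"delta_pos":[0,0,0.002],"rotation":[0,0,0]}
    - {"delta_pos":[0,0,0.003],"rotation":[0,0,0]}
    - {"delta_pos":[0,0,0.003],"rotation":[0,0,0]}

```text
time: 25.45
ee_pos: [0.655, 0.1133, 0.0395]
tcp_rot: [0.0, -0.061, 0.998, -0.0]
force: [-0.7, -0.3, 5.2]
opening: 0.0303
finger_force: 30.0
```

Seated. I'll release, rise and take a last look.

>>> move_arm:
  deltas:
    - {"delta_pos":[0,0,0],"rotation":[0,0,0]}
    - {"delta_pos":[0,0,0],"rotation":[0,0,0]}
    - {"delta_pos":[0,0,0],"rotation":[0,0,0]}
    - {"delta_pos":[0,0,0],"rotation":[0,0,0]}
    - {"delta_pos":[0,0,0],"rotation":[0,0,0]}
    - {"delta_pos":[0,0,0],"rotation":[0,0,0]}
    - {"delta_pos":[0,0,0],"rotation":[0,0,0]}
    - {"delta_pos":[0,0,0],"rotation":[0,0,0]}
  claw: 1

```text
time: 26.25
ee_pos: [0.6547, 0.1133, 0.0392]
tcp_rot: [0.0, -0.061, 0.998, -0.0]
force: [-0.6, 0.4, 0.2]
opening: 0.0888
finger_force: 0.0
```

>>> move_arm:
  deltas:
    - {"delta_pos":[0,0,-0.06],"rotation":[0,0,0]}
    - {"delta_pos":[0,0,-0.14],"rotation":[0,0,0]}
    - {"delta_pos":[0,0,-0.22],"rotation":[0,0,0]}
    - {"delta_pos":[0,0,-0.3],"rotation":[0,0,0]}
    - {"delta_pos":[0,-0.09,-0.36],"rotation":[0,0,0]}
    - {"delta_pos":[0,-0.18,-0.4],"rotation":[0,0,0]}
    - {"delta_pos":[0,-0.26,-0.4],"rotation":[0,0,0]}
    - {"delta_pos":[0,-0.26,-0.4],"rotation":[0,0,0]}

```text
time: 27.05
ee_pos: [0.6711, -0.0204, 0.24]
tcp_rot: [0.001, -0.059, 0.998, -0.001]
force: [0.5, 0.8, 0.0]
opening: 0.0949
finger_force: 0.0
```

```bash
python3 -c "
from h import *
cv2.imwrite('pics/s8.png',cv2.resize(eyes.snapshot('side'),(800,600),interpolation=cv2.INTER_CUBIC))"
```

```text
(no output)
```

View pics/s8.png

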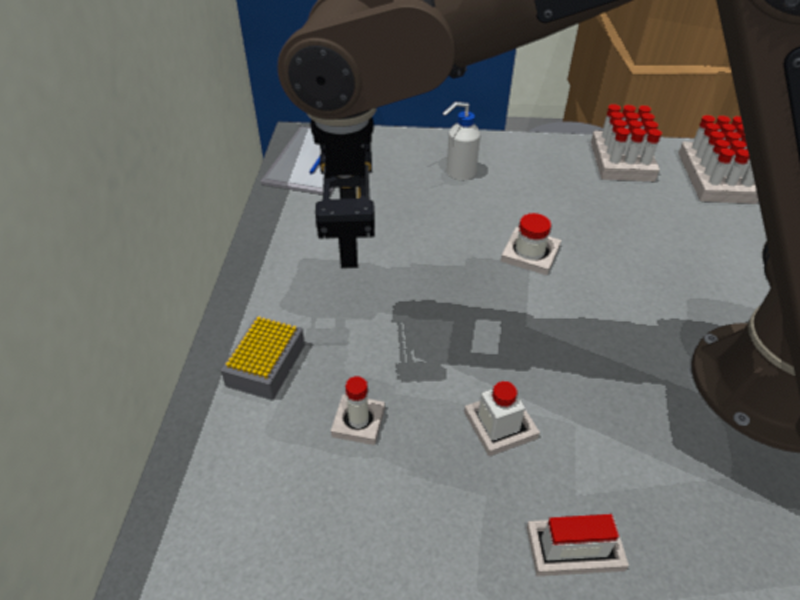

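All four containers stand upright in their matching nests: jar (534,240), tube (357,405), bottle (503,410), slide box (580,537). The tip box and wash bottle have not moved.

```bash
python3 -c "
from station import arm
print(arm.sign_off())"
```

```text
the job is handed in; nothing more can be done
None
```

All four containers stand upright and released in their matching nests, the tip box and wash bottle were left alone, and the job was handed in at about 27 s of the 104 s allowed.

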